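Reverse the stripped parts into the assembly rack

ROBOT

A 6-joint arm with a two-finger parallel gripper is mounted at the origin on the work surface. World frame = base frame: x ahead of the robot, y to its left, z up, the work surface at z = 0. Lengths are in m, angles in rad, forces in N, time in s.
With the tool pointing down it reaches from about 0.35 to 0.975 m from the base axis. Payload 4.9 kg.
Tool frame: the origin (TCP) lies on the front face of the gripper's body, between the roots of the fingers; the fingertips stand ctrl.tip_extent ahead of it and the grasp point (between the pads) lies 54 mm ahead of it (ctrl.tip_extent is the distance from the TCP to the fingertips, in m); z points along the fingers, y is the line along which they close (so a half turn about z gives the same grasp; the last joint's range is limited). The gripper opens to 85 mm and grips with 20 to 120 N. Pads are 22 mm wide; open, the fingers measure 114 mm over their backs; the gripper's body (76 mm by 85 mm) begins 54 mm behind the grasp point. The pads swing forward as they close: fully open they stand 13 mm farther back than shut.
Start: joints at [-1.322, 0.053, 1.613, -0, 1.476, -0.119], TCP at [0.225, -0.583, 0.304] pointing down, gripper open.
Joint ranges: [-3.01, 3.01], [-1.01, 2.22], [0.06, 2.58], [-1.02, 4.17], [0.09, 2.62], [-3.14, 3.14]. Speed limits (rad/s): [2.57, 2.57, 3.14, 3.14, 3.14, 3.14].

INTERFACE

Orientations are given as a rotation vector (axis times angle).
In Python, from station import ctrl gives the robot as it stands.
- The arm moves only by the tool apply_moves, never from a script. Its argument "rows" is one flat list of numbers, 6 for each row, row after row: the shift along the tool's x, y, z normalised to -1 to 1, where 1 is 0.6 m, then the turn, a rotation vector about the tool's x, y, z normalised to -1 to 1, where 1 is 90 degrees. A call has 1 to 20 rows; each row is the pose to reach, as a shift and turn from the pose commanded when the call began, along the tool's axes at that moment; what a row does not reach only later rows make up. A row lasts 1/10 s, in which the tool goes at most 50 mm and 8.59 degrees, less where a joint would pass 70% of its speed; a pose out of reach is approached as far as the arm can. A call with a number of a shift or a turn outside -1 to 1 is refused whole. A call with a gripper value outside its range is refused whole. "grip" is the opening, from 0 (shut) to 1 (fully open), set as the call begins (left out, the last holds). The fingers move at their own pace and stop on an object; "grip_force" is the grip in N (left out, the last holds). Time passes only in rows, so rows that repeat a pose let the fingers close. It gives the time, the measured TCP pose, the force, the opening and the grip force at its end, in the units of the state.
- ctrl.get_obs(): the state, without advancing time (a new reading comes with each control period).
- ctrl.get_image(name): name is "scene" or "top" or "wrist"; returns (picture, depth): 480x640x3 uint8, blue, green, red; 480x640 float32, m along the optical axis (not along the pixel's ray), 0 where there is no reading.
- ctrl.camera_model(name): a dict with "mtx" (3x3 intrinsics, pixels), "R" (3x3) and "t" (3): a world point X has camera coordinates R X + t; the wrist camera has in their place "tool_from_camera" (4x4, takes a point from camera to tool coordinates, whose origin is the TCP and whose axes are the flange's). Camera axes: x right, y down, z forward; pixel columns grow to the right and rows downward; lengths in m; the calibration is good to about 2 mm. The wrist camera is an equidistant fisheye: a pixel r from the principal point sees the ray r / f radians off the axis. A picture is of the moment at which its call begins: read the wrist's pose just before it. camera_model takes no time and is no camera call.
- ctrl.finish_job(): hands the job in; it is judged then, once.
The state is a dict: "t": time; "q": joint angles; "dq": joint speeds; "effort": joint torques, N m; "tool_pos": TCP position; "tool_rot": TCP orientation; "contact_force": force on the tool from outside, world axes, zero at the start; "wrist_torque": the same for the moment, N m; "opening": finger opening in m; "grip_force": force on a finger pad.
Only numpy, scipy, OpenCV 4.12 (cv2) and the standard library are available. Lean on these libraries where they do the work, as an engineer would, in place of code of your own. Each camera call takes 0.05 s, during which the arm holds its last target. There are 200 camera calls.

TASK

The four steering-gear parts stand in the plywood strip-down rack in the order they came off. Move them all to the blue assembly rack in the reverse order, for refitting: the part farthest from the strip-down rack's ball-topped end post goes into the pocket next to the assembly rack's end post, the next farthest into the next pocket, and so on, so that the part that was beside the post ends up farthest from the other post. Set the parts down, do not drop them, and leave each standing upright, flat on the floor of its own pocket.

Things in the scene. Friction and masses are not known exactly. Their poses are not given: they have to be found in the camera images.
- pinion_c (a point): pinion shaft, bright steel, the tallest and slimmest part, stepped: a round foot 40 mm across and 14 mm high, a body 29 mm across from 14 to 58 mm up (with gear teeth to 33 mm across between 38 and 58 mm up), and a thin stub 16 mm across on top; 84 mm tall, 0.3 kg. The point is on its axis, 42 mm above its underside. z is up along its axis; it may stand at any yaw.
- yoke_c (a point): rack guide yoke, pale aluminium cylinder 44 mm across, with a straight slot 15 mm wide and 14 mm deep across its top; 60 mm tall, 0.22 kg. The point is on its axis, 30 mm above its underside. z is up along its axis; it may stand at any yaw.
- plug_c (a point): adjuster plug, dark steel cylinder 41 mm across and 44 mm high with a solid hexagon head 32 mm across flats on top; 60 mm tall overall, 0.35 kg. The point is on its axis, 30 mm above its underside. z is up along its axis; it may stand at any yaw.
- sleeve_c (a point): valve sleeve, bright steel tube 42 mm across with an open 28 mm bore right through; 60 mm tall, 0.2 kg. The point is on its axis, 30 mm above its underside. z is up along its axis; it may stand at any yaw.
- seat_pinion: fixed grey seat on the strip-down rack, the one in which the pinion stands at the start (the four seats look alike): square tray 66 mm outside, 58 mm inside, floor 4 mm thick, lip 4 mm above the floor. Origin: centre of its underside, which lies 8 mm above the table; axes as the strip-down rack.
- seat_yoke: fixed grey seat on the strip-down rack, the one in which the yoke stands at the start (the four seats look alike): square tray 66 mm outside, 58 mm inside, floor 4 mm thick, lip 4 mm above the floor. Origin: centre of its underside, which lies 8 mm above the table; axes as the strip-down rack.
- seat_plug: fixed grey seat on the strip-down rack, the one in which the plug stands at the start (the four seats look alike): square tray 66 mm outside, 58 mm inside, floor 4 mm thick, lip 4 mm above the floor. Origin: centre of its underside, which lies 8 mm above the table; axes as the strip-down rack.
- seat_sleeve: fixed grey seat on the strip-down rack, the one in which the sleeve stands at the start (the four seats look alike): square tray 66 mm outside, 58 mm inside, floor 4 mm thick, lip 4 mm above the floor. Origin: centre of its underside, which lies 8 mm above the table; axes as the strip-down rack.
- strip_rack: strip-down rack, full at the start, fixed: plywood board 8 mm thick with four grey seats in a row. Origin: mid-row at table height; x along the row towards the end post, z up. Board 325 x 86 mm; ball-topped steel post 20 mm thick, 47 mm tall, at x = +155 mm. Places at x = +108, +36, -36, -108 mm; the parts stand on the seat floors, 12 mm above the table.
- build_rack: assembly rack, empty at the start, fixed: blue board with four square pockets 58 mm inside, framed by lips 5 mm wide. Origin: mid-row at table height; x along the row towards the end post, z up. Board 325 x 86 mm; ball-topped steel post 20 mm thick, 47 mm tall, at x = +155 mm. Places at x = +108, +36, -36, -108 mm; pocket floors 6 mm above the table, lips' tops 11 mm.
There are look-alikes about, which are no part of the job. What is shaped like the part that bears pinion_c but red is not meant.

How it is judged:
At the end, for the whole second after the job is handed in: All four parts stand in the assembly rack in reverse order: a part whose seat is at x on the strip-down rack is at -x on the assembly rack, within 14 mm of the pocket centre along and across the row, standing on the pocket floor (height within 4 mm), upright within 0.1 rad, and at rest (((x of seat_pinion in the frame of strip_rack between 0.088 and 0.128 m and x of pinion_c in the frame of build_rack between -0.122 and -0.094 m) or (x of seat_pinion in the frame of strip_rack between 0.016 and 0.056 m and x of pinion_c in the frame of build_rack between -0.05 and -0.022 m) or (x of seat_pinion in the frame of strip_rack between -0.056 and -0.016 m and x of pinion_c in the frame of build_rack between 0.022 and 0.05 m) or (x of seat_pinion in the frame of strip_rack between -0.128 and -0.088 m and x of pinion_c in the frame of build_rack between 0.094 and 0.122 m)) and y of pinion_c in the frame of build_rack between -0.014 and 0.014 m and z of pinion_c in the frame of build_rack between 0.044 and 0.052 m and angle between each of pinion_c, yoke_c, plug_c, sleeve_c's own z axis and vertical below 0.1 rad and linear speed of each of pinion, yoke, plug, sleeve below 0.02 m/s and angular speed of each of pinion, yoke, plug, sleeve below 0.2 rad/s and ((x of seat_yoke in the frame of strip_rack between 0.088 and 0.128 m and x of yoke_c in the frame of build_rack between -0.122 and -0.094 m) or (x of seat_yoke in the frame of strip_rack between 0.016 and 0.056 m and x of yoke_c in the frame of build_rack between -0.05 and -0.022 m) or (x of seat_yoke in the frame of strip_rack between -0.056 and -0.016 m and x of yoke_c in the frame of build_rack between 0.022 and 0.05 m) or (x of seat_yoke in the frame of strip_rack between -0.128 and -0.088 m and x of yoke_c in the frame of build_rack between 0.094 and 0.122 m)) and y of yoke_c in the frame of build_rack between -0.014 and 0.014 m and z of yoke_c in the frame of build_rack between 0.032 and 0.04 m and ((x of seat_plug in the frame of strip_rack between 0.088 and 0.128 m and x of plug_c in the frame of build_rack between -0.122 and -0.094 m) or (x of seat_plug in the frame of strip_rack between 0.016 and 0.056 m and x of plug_c in the frame of build_rack between -0.05 and -0.022 m) or (x of seat_plug in the frame of strip_rack between -0.056 and -0.016 m and x of plug_c in the frame of build_rack between 0.022 and 0.05 m) or (x of seat_plug in the frame of strip_rack between -0.128 and -0.088 m and x of plug_c in the frame of build_rack between 0.094 and 0.122 m)) and y of plug_c in the frame of build_rack between -0.014 and 0.014 m and z of plug_c in the frame of build_rack between 0.032 and 0.04 m and ((x of seat_sleeve in the frame of strip_rack between 0.088 and 0.128 m and x of sleeve_c in the frame of build_rack between -0.122 and -0.094 m) or (x of seat_sleeve in the frame of strip_rack between 0.016 and 0.056 m and x of sleeve_c in the frame of build_rack between -0.05 and -0.022 m) or (x of seat_sleeve in the frame of strip_rack between -0.056 and -0.016 m and x of sleeve_c in the frame of build_rack between 0.022 and 0.05 m) or (x of seat_sleeve in the frame of strip_rack between -0.128 and -0.088 m and x of sleeve_c in the frame of build_rack between 0.094 and 0.122 m)) and y of sleeve_c in the frame of build_rack between -0.014 and 0.014 m and z of sleeve_c in the frame of build_rack between 0.032 and 0.04 m); the robot touches nothing.
It fails at once if a part is dropped: falls freely faster than 0.7 m/s (from more than about 25 mm) ((linear speed of pinion above 0.7 m/s and contact force between pinion and anything else below 0.05 N) or (linear speed of yoke above 0.7 m/s and contact force between yoke and anything else below 0.05 N) or (linear speed of plug above 0.7 m/s and contact force between plug and anything else below 0.05 N) or (linear speed of sleeve above 0.7 m/s and contact force between sleeve and anything else below 0.05 N)).
It also fails if it takes over 120 s, if anything falls off the work surface, if the arm or the gripper's body presses on something with over 40 N, if the wrist force passes 120 N, or if a joint passes its speed limit or range.

## Working session

There is one attempt and no reset: what is moved stays moved. The work goes in short steps, Python scripts to look and compute and a tool call to move; the robot and the scene stay as the last step left them, time stands still between calls to the robot, and variables do not carry over. Pictures are saved under pics/ and viewed, at most 14 in all, crops included, and the job is handed in when it is done.

Besides the shell and the picture viewer there is one more tool, called after "Emit:" as a command line: name --argument value ..., lists and objects as JSON in quotes. apply_moves: Moves the arm, as the interface text tells. Its arguments: {"type":"object","properties":{"rows":{"type":"array","items":{"type":"number"}},"grip":{"type":"number"},"grip_force":{"type":"number"}},"required":["rows"]}

```bash
mkdir -p pics; python3 - <<'E'
from station import ctrl
import cv2,numpy as np
for n in ("scene","top"):
    im,d=ctrl.get_image(n); cv2.imwrite(f"pics/{n}0.png",im); np.save(f"pics/{n}0.npy",d)
    m=ctrl.camera_model(n); print(n,{k:np.round(v,3).tolist() for k,v in m.items() if k!='x'})
o=ctrl.get_obs(); print({k:np.round(v,3).tolist() for k,v in o.items()}, ctrl.tip_extent)
E
```

```text
scene {'mtx': [[575.295, 0.0, 320.501], [0.0, 575.295, 238.484], [0.0, 0.0, 1.0]], 'R': [[0.785, 0.62, 0.001], [0.458, -0.578, -0.676], [-0.418, 0.531, -0.737]], 't': [-0.462, -0.212, 1.389]}
top {'mtx': [[517.998, 0.0, 330.328], [0.0, 517.998, 240.777], [0.0, 0.0, 1.0]], 'R': [[0.026, -1.0, -0.011], [-0.994, -0.025, -0.106], [0.106, 0.014, -0.994]], 't': [-0.001, 0.583, 0.873]}
{'t': 0.1, 'q': [-1.322, 0.053, 1.614, 0.0, 1.476, -0.119], 'dq': [-0.001, -0.002, -0.003, 0.001, 0.0, -0.0], 'effort': [-0.0, -39.491, -37.136, -0.0, 0.004, 0.0], 'tool_pos': [0.225, -0.583, 0.303], 'tool_rot': [-3.087, -0.574, 0.0], 'contact_force': [0.679, 0.979, -0.441], 'wrist_torque': [-0.012, -0.028, -0.031], 'grip_force': 0.0, 'opening': 0.085} 0.0726
```

View pics/top0.png

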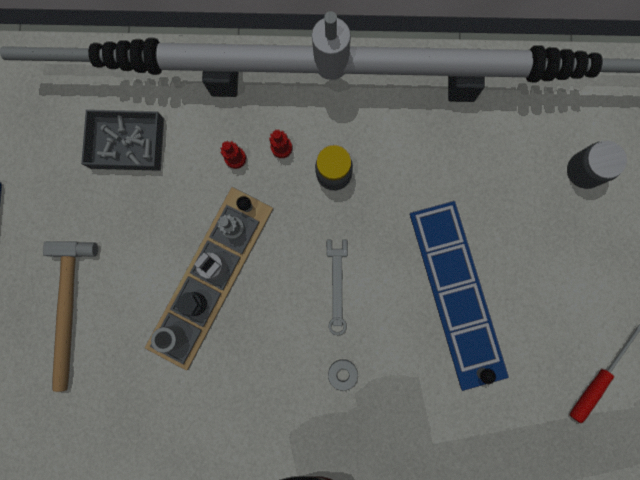

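View pics/scene0.png

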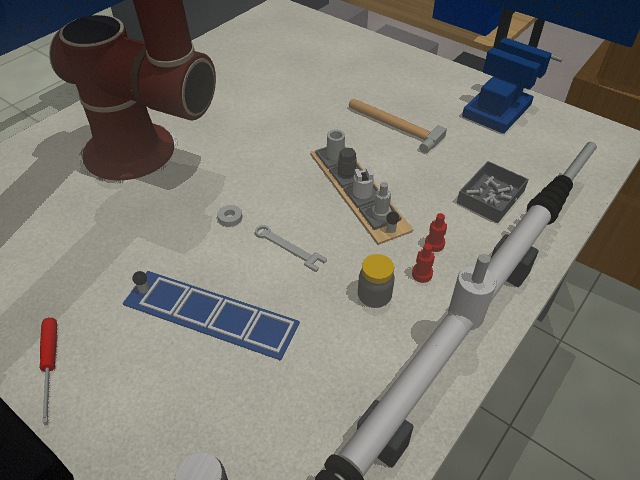

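The top view shows the strip-down rack, with its post at (243,203). From the post outwards, the parts are pinion (230,228), yoke (208,265), plug (196,303) and sleeve (165,340). The blue rack's post is at (488,376). The pinion-shaped candidates are steel at (230,228) and red at (232,155) and (280,144). The steel one on the rack fits the description, and the red ones are decoys. I'll confirm this in enlarged crops.

```bash
python3 - <<'E'
import cv2
im=cv2.imread("pics/top0.png")
cv2.imwrite("pics/c1.png",cv2.resize(im[180:375,140:290],None,fx=3,fy=3,interpolation=cv2.INTER_CUBIC))
cv2.imwrite("pics/c2.png",cv2.resize(im[195:395,400:520],None,fx=3,fy=3,interpolation=cv2.INTER_CUBIC))
E
```

```text
(no output)
```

View pics/c1.png

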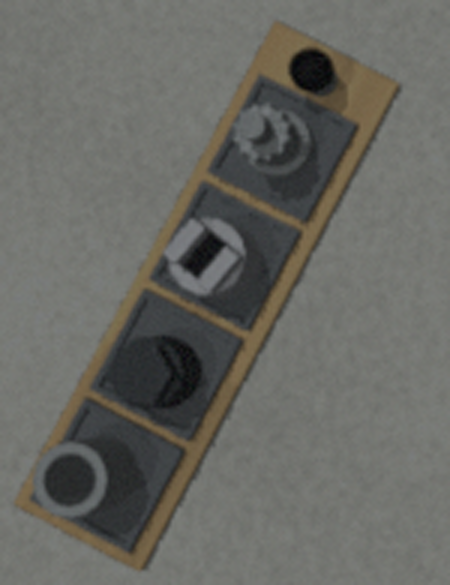

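View pics/c2.png

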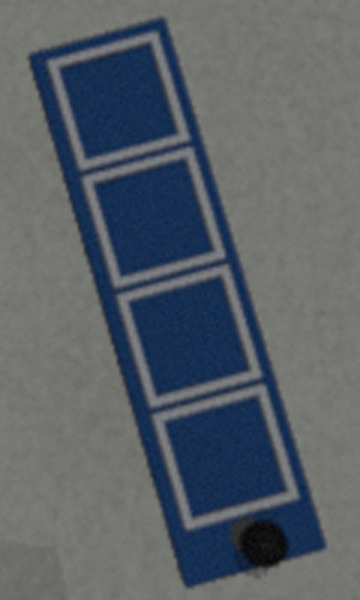

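The crops confirm it: pinion (steel, toothed), yoke (slotted), plug (dark) and sleeve (ring), in that order from the post. The board corners are at crop 1 (277,22), (400,86), (143,570), (17,505) and crop 2 (165,18), (30,57), (188,587), (325,547).

```bash
cat > h.py <<'E'
import numpy as np
from station import ctrl
m=ctrl.camera_model("top"); K,R,t=[np.asarray(m[k]) for k in("mtx","R","t")]
def px2w(uv,z):
    uv=np.atleast_2d(uv); r=np.c_[uv,np.ones(len(uv))]@np.linalg.inv(K).T@R; c=-R.T@t
    return c+r*((z-c[2])/r[:,2])[:,None]
def cloud(d):
    v,u=np.mgrid[:480,:640]; r=np.stack([u,v,np.ones_like(u)],-1)@np.linalg.inv(K).T
    return (r*d[...,None]-t)@R
E
python3 - <<'E'
from h import *
np.set_printoptions(precision=4,suppress=True)
a=px2w(np.array([(277,22),(400,86),(143,570),(17,505)])/3+[140,180],.008)
b=px2w(np.array([(188,587),(325,547),(165,18),(30,57)])/3+[400,195],.006)
fr=[]
for n,c in(("strip",a),("build",b)):
    o=c[:,:2].mean(0); ax=c[:2,:2].mean(0)-c[2:,:2].mean(0); L=np.linalg.norm(ax); ax/=L
    print(n,o,"L",L,"W",np.linalg.norm(c[0]-c[1]),np.linalg.norm(c[2]-c[3]),"yaw",np.arctan2(ax[1],ax[0]))
    P=o+np.outer([.155,.108,.036,-.036,-.108],ax); print(P); fr.append((o,ax,P))
X=cloud(np.load("pics/top0.npy"))
o,ax,P=fr[0]; ay=np.array([-ax[1],ax[0]])
for p,n,zb in zip(P,("post","pinion","yoke","plug","sleeve"),(.045,.085,.066,.05,.066)):
    q=X[(np.linalg.norm(X[...,:2]-p,axis=-1)<.036)&(X[...,2]>zb)]
    if len(q): c=(q[:,:2].min(0)+q[:,:2].max(0))/2; print(n,len(q),c,q.mean(0),q[:,2].max(),"ext",np.ptp(q[:,:2],axis=0),"local",(c-o)@ax,(c-o)@ay)
o,ax,P=fr[1]
q=X[(np.linalg.norm(X[...,:2]-P[0],axis=-1)<.03)&(X[...,2]>.04)];print("bpost",len(q),q.mean(0))
E
```

```text
strip [0.5146 0.2257] L 0.3217946005513705 W 0.08459562124435012 0.08385412681262157 yaw -0.44761693213197074
[[0.6544 0.1586]
 [0.612  0.1789]
 [0.5471 0.2101]
 [0.4822 0.2413]
 [0.4173 0.2724]]
build [ 0.4963 -0.2154] L 0.3219998914837224 W 0.0829328708741732 0.08473153006770887 yaw -2.8472887631433457
[[ 0.348  -0.2603]
 [ 0.393  -0.2467]
 [ 0.4619 -0.2258]
 [ 0.5308 -0.2049]
 [ 0.5997 -0.1841]]
post 164 [0.644 0.166] [0.6434 0.1652 0.0512] 0.05783360993010513 ext [0.0228 0.0248] local 0.1424233704667376 0.0021804079436787095
pinion 86 [0.6034 0.1874] [0.6033 0.1867 0.0954] 0.0993342177317163 ext [0.0141 0.016 ] local 0.09655472480279406 0.0038570941142700176
yoke 210 [0.5347 0.2176] [0.5343 0.2171 0.0719] 0.07802386016160845 ext [0.0397 0.0426] local 0.021585351313977805 0.0014484294544138394
plug 489 [0.4685 0.2476] [0.4685 0.2451 0.0678] 0.0764252935950005 ext [0.0386 0.0386] local -0.05111239274022156 -0.00025329460890356336
sleeve 313 [0.4092 0.2823] [0.4097 0.2821 0.0716] 0.07539998523465509 ext [0.0407 0.0408] local -0.11953809653826014 0.005418090651930744
bpost 193 [ 0.3625 -0.2539  0.049 ]
```

```bash
cat >> h.py <<'E'
from scipy.spatial.transform import Rotation as Ro
SY,BY=-.4476,.294
def down(yaw): return Ro.from_euler('z',yaw)*Ro.from_euler('x',np.pi)
def rows(*tg):  # tg: (x,y,z_tcp,yaw)
    o=ctrl.get_obs(); p=np.array(o["tool_pos"]); r=Ro.from_rotvec(o["tool_rot"])
    for x,y,z,yw in tg:
        s=r.inv().apply(np.array([x,y,z])-p)/.6; w=(r.inv()*down(yw)).as_rotvec()/(np.pi/2)
        print((x,y,z),np.round(np.r_[s,w],3).tolist())
E
python3 - <<'E'
from h import *
np.set_printoptions(precision=4,suppress=True)
# pocket frames far and near the post -> frame
c=lambda l,z:px2w(np.array(l)/3+[400,195],z)[:,:2].mean(0)
far=c([(47,62),(155,30),(190,138),(80,170)],.011); near=c([(152,412),(265,382),(298,497),(188,530)],.011)
d=near-far; print("pitch*3",np.linalg.norm(d),"yaw",np.arctan2(*d[::-1]))
print(np.linspace(near,far,4))
X=cloud(np.load("pics/top0.npy"))
q=X[(np.linalg.norm(X[...,:2]-[.471,.2467],axis=-1)<.03)&(X[...,2]>.067)];print("plug",len(q),q.mean(0),(q.min(0)+q.max(0))/2,np.ptp(q,axis=0))
ax=np.array([np.cos(SY),np.sin(SY)]); o=np.array([.5146,.2257])-.0125*ax
print("seats",o+np.outer([.108,.036,-.036,-.108],ax))
rows((.409,.282,.25,SY),(.409,.282,.1,SY))
E
```

```text
pitch*3 0.2157119722144674 yaw -2.8446173869610534
[[ 0.406  -0.2432]
 [ 0.4748 -0.2222]
 [ 0.5435 -0.2011]
 [ 0.6123 -0.1801]]
plug 341 [0.4682 0.2481 0.0724] [0.4685 0.2485 0.0718] [0.0314 0.0367 0.0092]
seats [[0.6007 0.1844]
 [0.5358 0.2155]
 [0.4709 0.2467]
 [0.406  0.2779]]
(0.409, 0.282, 0.25) [0.805, -1.234, 0.09, -0.001, 0.0, 0.519]
(0.409, 0.282, 0.1) [0.805, -1.234, 0.34, -0.001, 0.0, 0.519]
```

```bash
python3 - <<'E'
from h import *
rows((.45,-.1,.25,-.1))
E
```

```text
(0.45, -0.1, 0.25) [0.64, -0.616, 0.089, -0.001, 0.0, 0.298]
```

Emit:
apply_moves --rows '[0.64, -0.616, 0.09, 0, 0, 0.3, 0.64, -0.616, 0.09, 0, 0, 0.3, 0.64, -0.616, 0.09, 0, 0, 0.3, 0.64, -0.616, 0.09, 0, 0, 0.3, 0.64, -0.616, 0.09, 0, 0, 0.3, 0.64, -0.616, 0.09, 0, 0, 0.3, 0.64, -0.616, 0.09, 0, 0, 0.3, 0.64, -0.616, 0.09, 0, 0, 0.3, 0.64, -0.616, 0.09, 0, 0, 0.3, 0.64, -0.616, 0.09, 0, 0, 0.3, 0.64, -0.616, 0.09, 0, 0, 0.3, 0.64, -0.616, 0.09, 0, 0, 0.3, 0.64, -0.616, 0.09, 0, 0, 0.3, 0.64, -0.616, 0.09, 0, 0, 0.3, 0.64, -0.616, 0.09, 0, 0, 0.3]' --grip 0

```text
t: 1.6
tool_pos: [0.4499, -0.1013, 0.25]
tool_rot: [3.137, -0.166, 0.0]
contact_force: [0.2, 0.1, -0.4]
opening: -0.0003
grip_force: 0.0
```

```bash
python3 - <<'E'
from h import *
o=ctrl.get_obs(); print(ctrl.tip_extent,o["opening"],o["t"],o["tool_pos"])
rows((.409,.282,.20,SY),(.409,.282,.1,SY))
E
```

```text
0.0726 -0.0002932577628700222 1.6 [ 0.44985968 -0.10131685  0.24999968]
(0.409, 0.282, 0.2) [-0.135, -0.628, 0.083, 0.0, -0.0, 0.218]
(0.409, 0.282, 0.1) [-0.135, -0.628, 0.25, 0.0, -0.0, 0.218]
```

Emit:
apply_moves --rows '[-0.135, -0.627, 0.083, 0, 0, 0.218, -0.135, -0.627, 0.083, 0, 0, 0.218, -0.135, -0.627, 0.083, 0, 0, 0.218, -0.135, -0.627, 0.083, 0, 0, 0.218, -0.135, -0.627, 0.083, 0, 0, 0.218, -0.135, -0.627, 0.083, 0, 0, 0.218, -0.135, -0.627, 0.083, 0, 0, 0.218, -0.135, -0.627, 0.083, 0, 0, 0.218, -0.135, -0.627, 0.083, 0, 0, 0.218, -0.135, -0.627, 0.083, 0, 0, 0.218, -0.135, -0.627, 0.083, 0, 0, 0.218, -0.135, -0.627, 0.083, 0, 0, 0.218, -0.135, -0.627, 0.083, 0, 0, 0.218]' --grip 1

```text
t: 2.9
tool_pos: [0.409, 0.2811, 0.2004]
tool_rot: [-3.063, 0.698, -0.001]
contact_force: [-0.3, 0.4, 0.1]
opening: 0.0854
grip_force: 0.0
```

```bash
python3 - <<'E'
from h import *
import cv2
im,d=ctrl.get_image("wrist"); cv2.imwrite("pics/w0.png",im)
rows((.409,.282,.2,SY),(.409,.282,.104,SY))
E
```

```text
(0.409, 0.282, 0.2) [-0.0, -0.001, 0.001, -0.0, -0.0, -0.0]
(0.409, 0.282, 0.104) [-0.001, -0.001, 0.161, -0.0, -0.0, -0.0]
```

View pics/w0.png

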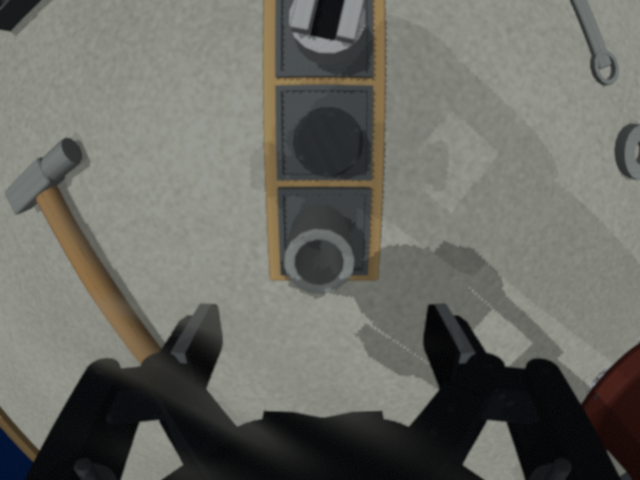

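The wrist view has the sleeve ring at (320,262), centred between the fingertips at x≈208 and 436, with the row running straight up the image. The alignment is good, so I'll descend.

Emit:
apply_moves --rows '[0, -0.001, 0.06, 0, 0, 0, 0, -0.001, 0.1, 0, 0, 0, 0, -0.001, 0.13, 0, 0, 0, 0, -0.001, 0.15, 0, 0, 0, 0, -0.001, 0.16, 0, 0, 0, 0, -0.001, 0.16, 0, 0, 0]'

```text
t: 3.55
tool_pos: [0.4086, 0.2825, 0.1037]
tool_rot: [3.063, -0.695, -0.001]
contact_force: [-0.6, -0.9, 0.1]
opening: 0.0856
grip_force: 0.0
```

Emit:
apply_moves --rows '[0, 0, 0, 0, 0, 0, 0, 0, 0, 0, 0, 0, 0, 0, 0, 0, 0, 0, 0, 0, 0, 0, 0, 0, 0, 0, 0, 0, 0, 0, 0, 0, 0, 0, 0, 0, 0, 0, 0, 0, 0, 0, 0, 0, 0, 0, 0, 0]' --grip 0 --grip_force 45

```text
t: 4.35
tool_pos: [0.4093, 0.2832, 0.1051]
tool_rot: [-3.063, 0.694, -0.002]
contact_force: [-0.9, -0.8, 6.2]
opening: 0.0409
grip_force: 46.2
```

```bash
python3 - <<'E'
from h import *
rows((.409,.282,.2,SY),(.408,-.2415,.2,BY),(.408,-.2415,.098,BY))
E
```

```text
(0.409, 0.282, 0.2) [0.001, 0.002, -0.158, -0.001, -0.001, 0.001]
(0.408, -0.2415, 0.2) [0.375, 0.79, -0.159, -0.001, -0.001, -0.471]
(0.408, -0.2415, 0.098) [0.375, 0.79, 0.011, -0.001, -0.001, -0.471]
```

Emit:
apply_moves --rows '[0, 0, -0.02, 0, 0, 0, 0, 0, -0.05, 0, 0, 0, 0, 0, -0.1, 0, 0, 0, 0, 0, -0.16, 0, 0, 0, 0.04, 0.07, -0.16, 0, 0, -0.05, 0.1, 0.2, -0.16, 0, 0, -0.13, 0.375, 0.79, -0.16, 0, 0, -0.471, 0.375, 0.79, -0.16, 0, 0, -0.471, 0.375, 0.79, -0.16, 0, 0, -0.471, 0.375, 0.79, -0.16, 0, 0, -0.471, 0.375, 0.79, -0.16, 0, 0, -0.471, 0.375, 0.79, -0.16, 0, 0, -0.471, 0.375, 0.79, -0.16, 0, 0, -0.471, 0.375, 0.79, -0.16, 0, 0, -0.471, 0.375, 0.79, -0.16, 0, 0, -0.471, 0.375, 0.79, -0.16, 0, 0, -0.471, 0.375, 0.79, -0.16, 0, 0, -0.471, 0.375, 0.79, -0.16, 0, 0, -0.471, 0.375, 0.79, -0.16, 0, 0, -0.471, 0.375, 0.79, -0.16, 0, 0, -0.471]'

```text
t: 6.35
tool_pos: [0.4074, -0.2404, 0.1999]
tool_rot: [-3.107, -0.463, 0.0]
contact_force: [-0.6, -0.1, -2.0]
opening: 0.0404
grip_force: 46.5
```

```bash
python3 - <<'E'
from h import *
import cv2
im,d=ctrl.get_image("wrist"); cv2.imwrite("pics/w1.png",im)
rows((.4065,-.243,.2,BY),(.4065,-.243,.099,BY))
E
```

```text
(0.4065, -0.243, 0.2) [-0.003, 0.003, -0.0, -0.0, 0.0, 0.001]
(0.4065, -0.243, 0.099) [-0.003, 0.003, 0.168, -0.0, 0.0, 0.001]
```

View pics/w1.png

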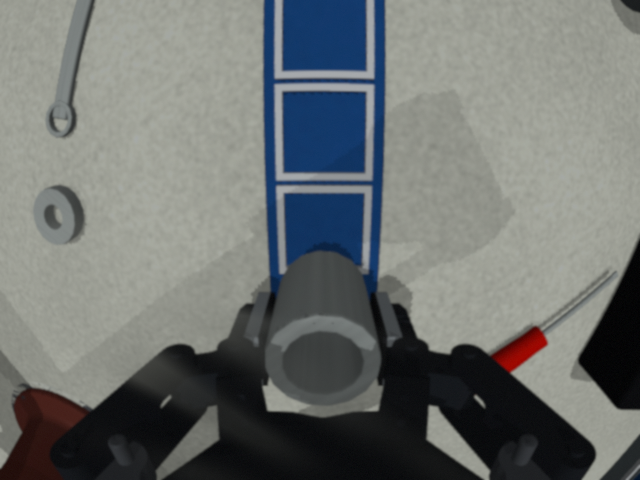

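The sleeve hangs upright at (323,360) over the row centreline (x≈324). I'll lower it.

Emit:
apply_moves --rows '[-0.002, 0.003, 0.05, 0, 0, 0, -0.003, 0.003, 0.09, 0, 0, 0, -0.003, 0.003, 0.12, 0, 0, 0, -0.003, 0.003, 0.14, 0, 0, 0, -0.003, 0.003, 0.15, 0, 0, 0, -0.003, 0.003, 0.158, 0, 0, 0, -0.003, 0.003, 0.163, 0, 0, 0, -0.003, 0.003, 0.167, 0, 0, 0, -0.003, 0.003, 0.167, 0, 0, 0]'

```text
t: 7.3
tool_pos: [0.4062, -0.2442, 0.1002]
tool_rot: [3.107, 0.46, 0.001]
contact_force: [-0.9, -0.0, -2.4]
opening: 0.0405
grip_force: 46.6
```

Emit:
apply_moves --rows '[0, 0, 0.002, 0, 0, 0, 0, 0, 0.004, 0, 0, 0, 0, 0, 0.004, 0, 0, 0]'

```text
t: 7.6
tool_pos: [0.4065, -0.2445, 0.0991]
tool_rot: [3.108, 0.46, 0.0]
contact_force: [-2.9, 3.4, 7.8]
opening: 0.0404
grip_force: 47.5
```

Emit:
apply_moves --rows '[0, 0, 0, 0, 0, 0, 0, 0, 0, 0, 0, 0, 0, 0, 0, 0, 0, 0, 0, 0, 0, 0, 0, 0, 0, 0, 0, 0, 0, 0, 0, 0, 0, 0, 0, 0, 0, 0, -0.04, 0, 0, 0, 0, 0, -0.1, 0, 0, 0, 0, 0, -0.17, 0, 0, 0, 0, 0, -0.17, 0, 0, 0]' --grip 1

```text
t: 8.6
tool_pos: [0.4088, -0.2463, 0.2064]
tool_rot: [3.098, 0.459, 0.013]
contact_force: [-0.1, -0.6, 0.2]
opening: 0.0855
grip_force: 0.0
```

```bash
python3 - <<'E'
from h import *
import cv2
im,d=ctrl.get_image("wrist"); cv2.imwrite("pics/w2.png",im)
rows((.4685,.248,.2,SY),(.4685,.248,.1,SY))
E
```

```text
(0.4685, 0.248, 0.2) [0.335, -0.758, 0.002, 0.003, -0.004, 0.472]
(0.4685, 0.248, 0.1) [0.335, -0.759, 0.169, 0.003, -0.004, 0.472]
```

View pics/w2.png

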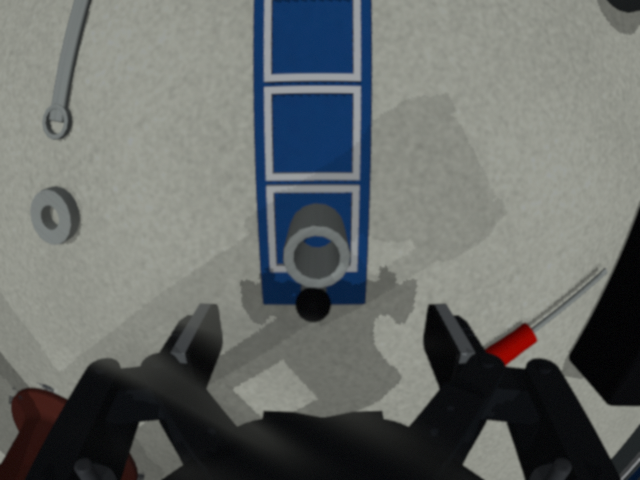

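The sleeve stands in the pocket next to the post (ring at (317,255), post at (313,304)). Next is the plug.

Emit:
apply_moves --rows '[0.335, -0.758, 0, 0, 0, 0.472, 0.335, -0.758, 0, 0, 0, 0.472, 0.335, -0.758, 0, 0, 0, 0.472, 0.335, -0.758, 0, 0, 0, 0.472, 0.335, -0.758, 0, 0, 0, 0.472, 0.335, -0.758, 0, 0, 0, 0.472, 0.335, -0.758, 0, 0, 0, 0.472, 0.335, -0.758, 0, 0, 0, 0.472, 0.335, -0.758, 0, 0, 0, 0.472, 0.335, -0.758, 0, 0, 0, 0.472, 0.335, -0.758, 0, 0, 0, 0.472, 0.335, -0.758, 0, 0, 0, 0.472, 0.335, -0.758, 0, 0, 0, 0.472, 0.335, -0.758, 0, 0, 0, 0.472, 0.335, -0.758, 0, 0, 0, 0.472, 0.335, -0.758, 0, 0, 0, 0.472]'

```text
t: 10.25
tool_pos: [0.4667, 0.2485, 0.1994]
tool_rot: [3.063, -0.699, -0.0]
contact_force: [0.7, 0.8, 0.8]
opening: 0.0855
grip_force: 0.0
```

```bash
python3 - <<'E'
from h import *
rows((.4685,.248,.1,SY))
E
```

```text
(0.4685, 0.248, 0.1) [0.003, -0.001, 0.166, 0.0, 0.0, -0.001]
```

Emit:
apply_moves --rows '[0.002, -0.001, 0.06, 0, 0, 0, 0.003, -0.001, 0.1, 0, 0, 0, 0.003, -0.001, 0.13, 0, 0, 0, 0.003, -0.001, 0.155, 0, 0, 0, 0.003, -0.001, 0.17, 0, 0, 0, 0.003, -0.001, 0.17, 0, 0, 0]'

```text
t: 10.85
tool_pos: [0.468, 0.2487, 0.0964]
tool_rot: [3.062, -0.697, -0.003]
contact_force: [-0.3, -0.7, -0.5]
opening: 0.0852
grip_force: 0.0
```

Emit:
apply_moves --rows '[0, 0, 0, 0, 0, 0, 0, 0, 0, 0, 0, 0, 0, 0, 0, 0, 0, 0, 0, 0, 0, 0, 0, 0, 0, 0, 0, 0, 0, 0, 0, 0, 0, 0, 0, 0, 0, 0, 0, 0, 0, 0, 0, 0, 0, 0, 0, 0]' --grip 0 --grip_force 55

```text
t: 11.65
tool_pos: [0.4694, 0.2495, 0.0988]
tool_rot: [-3.062, 0.697, -0.003]
contact_force: [-1.7, -1.3, 5.6]
opening: 0.0394
grip_force: 56.0
```

```bash
python3 - <<'E'
from h import *
rows((.4745,-.2215,.2,BY))
E
```

```text
(0.4745, -0.2215, 0.2) [0.348, 0.704, -0.169, -0.0, -0.001, -0.472]
```

Emit:
apply_moves --rows '[0, 0, -0.02, 0, 0, 0, 0, 0, -0.05, 0, 0, 0, 0, 0, -0.1, 0, 0, 0, 0, 0, -0.168, 0, 0, 0, 0.035, 0.07, -0.168, 0, 0, -0.05, 0.1, 0.2, -0.168, 0, 0, -0.13, 0.348, 0.704, -0.168, 0, 0, -0.472, 0.348, 0.704, -0.168, 0, 0, -0.472, 0.348, 0.704, -0.168, 0, 0, -0.472, 0.348, 0.704, -0.168, 0, 0, -0.472, 0.348, 0.704, -0.168, 0, 0, -0.472, 0.348, 0.704, -0.168, 0, 0, -0.472, 0.348, 0.704, -0.168, 0, 0, -0.472, 0.348, 0.704, -0.168, 0, 0, -0.472, 0.348, 0.704, -0.168, 0, 0, -0.472, 0.348, 0.704, -0.168, 0, 0, -0.472, 0.348, 0.704, -0.168, 0, 0, -0.472, 0.348, 0.704, -0.168, 0, 0, -0.472, 0.348, 0.704, -0.168, 0, 0, -0.472, 0.348, 0.704, -0.168, 0, 0, -0.472]'

```text
t: 13.65
tool_pos: [0.4742, -0.221, 0.1983]
tool_rot: [-3.107, -0.463, 0.0]
contact_force: [-0.1, 0.8, -4.3]
opening: 0.0399
grip_force: 56.7
```

```bash
python3 - <<'E'
from h import *
rows((.4748,-.222,.095,BY),(.4748,-.222,.0925,BY))
E
```

```text
(0.4748, -0.222, 0.095) [0.001, 0.002, 0.172, -0.0, 0.0, 0.001]
(0.4748, -0.222, 0.0925) [0.001, 0.002, 0.176, -0.0, 0.0, 0.001]
```

Emit:
apply_moves --rows '[0.001, 0.001, 0.05, 0, 0, 0, 0.001, 0.001, 0.09, 0, 0, 0, 0.001, 0.001, 0.12, 0, 0, 0, 0.001, 0.001, 0.14, 0, 0, 0, 0.001, 0.001, 0.155, 0, 0, 0, 0.001, 0.001, 0.163, 0, 0, 0, 0.001, 0.001, 0.168, 0, 0, 0, 0.001, 0.001, 0.171, 0, 0, 0, 0.001, 0.001, 0.173, 0, 0, 0, 0.001, 0.001, 0.173, 0, 0, 0]'

```text
t: 14.65
tool_pos: [0.475, -0.2225, 0.0949]
tool_rot: [3.107, 0.46, 0.001]
contact_force: [0.1, 0.1, -4.1]
opening: 0.0395
grip_force: 56.9
```

Emit:
apply_moves --rows '[0, 0, 0.002, 0, 0, 0, 0, 0, 0.004, 0, 0, 0, 0, 0, 0.005, 0, 0, 0, 0, 0, 0.005, 0, 0, 0]'

```text
t: 15.05
tool_pos: [0.4751, -0.2226, 0.0928]
tool_rot: [-3.108, -0.46, 0.0]
contact_force: [-3.4, 1.6, 5.7]
opening: 0.0395
grip_force: 57.9
```

Emit:
apply_moves --rows '[0, 0, 0, 0, 0, 0, 0, 0, 0, 0, 0, 0, 0, 0, 0, 0, 0, 0, 0, 0, 0, 0, 0, 0, 0, 0, 0, 0, 0, 0, 0, 0, 0, 0, 0, 0, 0, 0, -0.04, 0, 0, 0, 0, 0, -0.1, 0, 0, 0, 0, 0, -0.18, 0, 0, 0, 0, 0, -0.18, 0, 0, 0, 0, 0, -0.18, 0, 0, 0]' --grip 1

```text
t: 16.15
tool_pos: [0.4756, -0.2229, 0.2014]
tool_rot: [3.105, 0.46, 0.005]
contact_force: [0.5, -0.4, -1.4]
opening: 0.0854
grip_force: 0.0
```

```bash
python3 - <<'E'
from h import *
rows((.5345,.2172,.2,SY))
E
```

```text
(0.5345, 0.2172, 0.2) [0.306, -0.674, 0.001, 0.001, -0.002, 0.472]
```

Emit:
apply_moves --rows '[0.306, -0.674, 0, 0, 0, 0.472, 0.306, -0.674, 0, 0, 0, 0.472, 0.306, -0.674, 0, 0, 0, 0.472, 0.306, -0.674, 0, 0, 0, 0.472, 0.306, -0.674, 0, 0, 0, 0.472, 0.306, -0.674, 0, 0, 0, 0.472, 0.306, -0.674, 0, 0, 0, 0.472, 0.306, -0.674, 0, 0, 0, 0.472, 0.306, -0.674, 0, 0, 0, 0.472, 0.306, -0.674, 0, 0, 0, 0.472, 0.306, -0.674, 0, 0, 0, 0.472, 0.306, -0.674, 0, 0, 0, 0.472, 0.306, -0.674, 0, 0, 0, 0.472, 0.306, -0.674, 0, 0, 0, 0.472]'

```text
t: 17.55
tool_pos: [0.5332, 0.2166, 0.199]
tool_rot: [3.062, -0.7, -0.001]
contact_force: [-0.5, -0.0, 0.2]
opening: 0.0855
grip_force: 0.0
```

```bash
python3 - <<'E'
from h import *
rows((.5345,.2172,.098,SY))
E
```

```text
(0.5345, 0.2172, 0.098) [0.002, -0.002, 0.168, 0.0, 0.0, -0.001]
```

Emit:
apply_moves --rows '[0.002, -0.002, 0.06, 0, 0, 0, 0.002, -0.002, 0.1, 0, 0, 0, 0.002, -0.002, 0.13, 0, 0, 0, 0.002, -0.002, 0.155, 0, 0, 0, 0.002, -0.002, 0.167, 0, 0, 0, 0.002, -0.002, 0.167, 0, 0, 0]'

```text
t: 18.15
tool_pos: [0.5345, 0.2179, 0.0984]
tool_rot: [3.062, -0.698, -0.002]
contact_force: [0.0, -0.2, 0.4]
opening: 0.0855
grip_force: 0.0
```

Emit:
apply_moves --rows '[0, 0, 0, 0, 0, 0, 0, 0, 0, 0, 0, 0, 0, 0, 0, 0, 0, 0, 0, 0, 0, 0, 0, 0, 0, 0, 0, 0, 0, 0, 0, 0, 0, 0, 0, 0, 0, 0, 0, 0, 0, 0, 0, 0, 0, 0, 0, 0]' --grip 0 --grip_force 45

```text
t: 18.95
tool_pos: [0.5359, 0.2187, 0.1008]
tool_rot: [-3.062, 0.697, -0.003]
contact_force: [-0.9, -0.5, 5.8]
opening: 0.0426
grip_force: 46.5
```

```bash
python3 - <<'E'
from h import *
rows((.5435,-.201,.2,BY))
E
```

```text
(0.5435, -0.201, 0.2) [0.314, 0.625, -0.166, -0.0, -0.001, -0.472]
```

Emit:
apply_moves --rows '[0, 0, -0.02, 0, 0, 0, 0, 0, -0.05, 0, 0, 0, 0, 0, -0.1, 0, 0, 0, 0, 0, -0.166, 0, 0, 0, 0.035, 0.07, -0.166, 0, 0, -0.05, 0.1, 0.2, -0.166, 0, 0, -0.13, 0.314, 0.625, -0.166, 0, 0, -0.472, 0.314, 0.625, -0.166, 0, 0, -0.472, 0.314, 0.625, -0.166, 0, 0, -0.472, 0.314, 0.625, -0.166, 0, 0, -0.472, 0.314, 0.625, -0.166, 0, 0, -0.472, 0.314, 0.625, -0.166, 0, 0, -0.472, 0.314, 0.625, -0.166, 0, 0, -0.472, 0.314, 0.625, -0.166, 0, 0, -0.472, 0.314, 0.625, -0.166, 0, 0, -0.472, 0.314, 0.625, -0.166, 0, 0, -0.472, 0.314, 0.625, -0.166, 0, 0, -0.472, 0.314, 0.625, -0.166, 0, 0, -0.472]'

```text
t: 20.75
tool_pos: [0.5426, -0.1999, 0.1988]
tool_rot: [-3.107, -0.463, 0.0]
contact_force: [-0.1, -0.1, -1.6]
opening: 0.0431
grip_force: 46.5
```

```bash
python3 - <<'E'
from h import *
rows((.5437,-.201,.096,BY))
E
```

```text
(0.5437, -0.201, 0.096) [0.001, 0.002, 0.171, -0.0, 0.0, 0.001]
```

Pick height was 0.1008, so touchdown should come near 0.0945.

Emit:
apply_moves --rows '[0.001, 0.002, 0.05, 0, 0, 0, 0.001, 0.002, 0.09, 0, 0, 0, 0.001, 0.002, 0.12, 0, 0, 0, 0.001, 0.002, 0.14, 0, 0, 0, 0.001, 0.002, 0.155, 0, 0, 0, 0.001, 0.002, 0.163, 0, 0, 0, 0.001, 0.002, 0.168, 0, 0, 0, 0.001, 0.002, 0.171, 0, 0, 0, 0.001, 0.002, 0.173, 0, 0, 0, 0.001, 0.002, 0.173, 0, 0, 0]'

```text
t: 21.75
tool_pos: [0.5437, -0.2022, 0.0955]
tool_rot: [3.107, 0.46, 0.001]
contact_force: [-0.5, 0.3, -2.2]
opening: 0.0429
grip_force: 46.5
```

Emit:
apply_moves --rows '[0, 0, 0.001, 0, 0, 0, 0, 0, 0.002, 0, 0, 0, 0, 0, 0.003, 0, 0, 0, 0, 0, 0.003, 0, 0, 0]'

```text
t: 22.15
tool_pos: [0.5438, -0.2023, 0.0947]
tool_rot: [3.108, 0.46, 0.0]
contact_force: [-3.5, 2.4, 5.6]
opening: 0.0427
grip_force: 47.5
```

Emit:
apply_moves --rows '[0, 0, 0, 0, 0, 0, 0, 0, 0, 0, 0, 0, 0, 0, 0, 0, 0, 0, 0, 0, 0, 0, 0, 0, 0, 0, 0, 0, 0, 0, 0, 0, 0, 0, 0, 0, 0, 0, -0.04, 0, 0, 0, 0, 0, -0.1, 0, 0, 0, 0, 0, -0.18, 0, 0, 0, 0, 0, -0.2, 0, 0, 0, 0, 0, -0.2, 0, 0, 0]' --grip 1

```text
t: 23.25
tool_pos: [0.545, -0.2028, 0.2169]
tool_rot: [3.104, 0.46, 0.008]
contact_force: [-0.5, -0.3, -0.2]
opening: 0.0854
grip_force: 0.0
```

```bash
python3 - <<'E'
from h import *
rows((.603,.1867,.22,SY))
E
```

```text
(0.603, 0.1867, 0.22) [0.281, -0.593, -0.007, 0.002, -0.004, 0.472]
```

Emit:
apply_moves --rows '[0.281, -0.593, -0.005, 0, 0, 0.472, 0.281, -0.593, -0.005, 0, 0, 0.472, 0.281, -0.593, -0.005, 0, 0, 0.472, 0.281, -0.593, -0.005, 0, 0, 0.472, 0.281, -0.593, -0.005, 0, 0, 0.472, 0.281, -0.593, -0.005, 0, 0, 0.472, 0.281, -0.593, -0.005, 0, 0, 0.472, 0.281, -0.593, -0.005, 0, 0, 0.472, 0.281, -0.593, -0.005, 0, 0, 0.472, 0.281, -0.593, -0.005, 0, 0, 0.472, 0.281, -0.593, -0.005, 0, 0, 0.472, 0.281, -0.593, -0.005, 0, 0, 0.472, 0.281, -0.593, -0.005, 0, 0, 0.472]'

```text
t: 24.55
tool_pos: [0.6017, 0.1857, 0.216]
tool_rot: [3.062, -0.7, -0.001]
contact_force: [0.3, -0.1, 0.5]
opening: 0.0852
grip_force: 0.0
```

```bash
python3 - <<'E'
from h import *
import cv2
im,d=ctrl.get_image("wrist"); cv2.imwrite("pics/w3.png",im)
rows((.603,.1867,.108,SY))
E
```

```text
(0.603, 0.1867, 0.108) [0.001, -0.002, 0.18, 0.0, 0.0, -0.001]
```

View pics/w3.png

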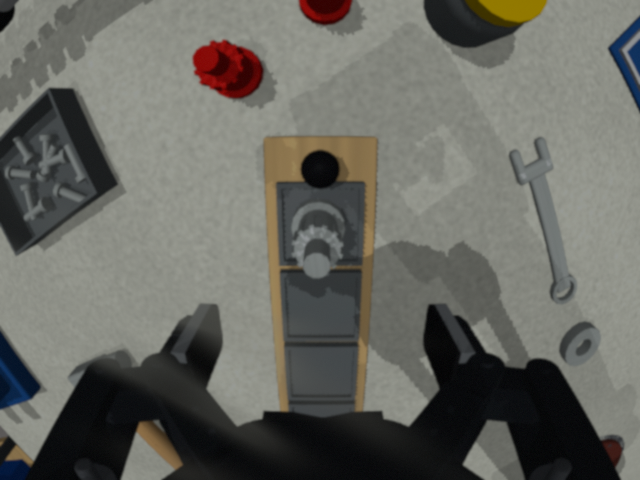

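The pinion is at (317,262), between the fingers at x≈322. The red look-alike at (228,68) is well clear.

Emit:
apply_moves --rows '[0.001, -0.002, 0.06, 0, 0, 0, 0.001, -0.002, 0.11, 0, 0, 0, 0.001, -0.002, 0.145, 0, 0, 0, 0.001, -0.002, 0.168, 0, 0, 0, 0.001, -0.002, 0.18, 0, 0, 0, 0.001, -0.002, 0.18, 0, 0, 0]'

```text
t: 25.2
tool_pos: [0.6026, 0.1877, 0.1078]
tool_rot: [3.063, -0.698, -0.001]
contact_force: [-0.6, 1.1, 0.1]
opening: 0.0851
grip_force: 0.0
```

Emit:
apply_moves --rows '[0, 0, 0, 0, 0, 0, 0, 0, 0, 0, 0, 0, 0, 0, 0, 0, 0, 0, 0, 0, 0, 0, 0, 0, 0, 0, 0, 0, 0, 0, 0, 0, 0, 0, 0, 0, 0, 0, 0, 0, 0, 0, 0, 0, 0, 0, 0, 0, 0, 0, 0, 0, 0, 0]' --grip 0 --grip_force 50

```text
t: 26.1
tool_pos: [0.6034, 0.1884, 0.1093]
tool_rot: [-3.062, 0.697, -0.002]
contact_force: [-0.5, 0.6, 5.5]
opening: 0.0279
grip_force: 49.5
```

```bash
python3 - <<'E'
from h import *
rows((.613,-.18,.22,BY))
E
```

```text
(0.613, -0.18, 0.22) [0.28, 0.546, -0.185, -0.0, -0.001, -0.472]
```

Emit:
apply_moves --rows '[0, 0, -0.02, 0, 0, 0, 0, 0, -0.05, 0, 0, 0, 0, 0, -0.1, 0, 0, 0, 0, 0, -0.17, 0, 0, 0, 0.035, 0.07, -0.185, 0, 0, -0.05, 0.1, 0.2, -0.185, 0, 0, -0.13, 0.28, 0.546, -0.185, 0, 0, -0.472, 0.28, 0.546, -0.185, 0, 0, -0.472, 0.28, 0.546, -0.185, 0, 0, -0.472, 0.28, 0.546, -0.185, 0, 0, -0.472, 0.28, 0.546, -0.185, 0, 0, -0.472, 0.28, 0.546, -0.185, 0, 0, -0.472, 0.28, 0.546, -0.185, 0, 0, -0.472, 0.28, 0.546, -0.185, 0, 0, -0.472, 0.28, 0.546, -0.185, 0, 0, -0.472, 0.28, 0.546, -0.185, 0, 0, -0.472, 0.28, 0.546, -0.185, 0, 0, -0.472]'

```text
t: 27.8
tool_pos: [0.6126, -0.1787, 0.2193]
tool_rot: [-3.107, -0.463, 0.0]
contact_force: [-0.1, 0.0, -3.1]
opening: 0.028
grip_force: 50.2
```

```bash
python3 - <<'E'
from h import *
import cv2
im,d=ctrl.get_image("wrist"); cv2.imwrite("pics/w4.png",im)
rows((.613,-.18,.105,BY))
E
```

```text
(0.613, -0.18, 0.105) [0.0, 0.002, 0.191, -0.0, 0.0, 0.001]
```

View pics/w4.png

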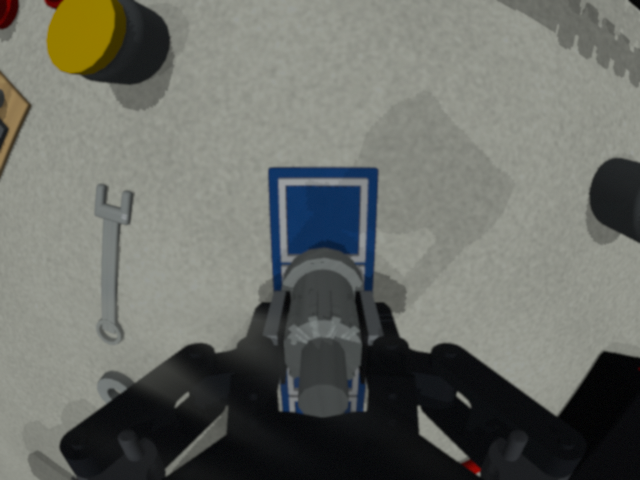

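The pinion is held upright over the row (x≈323), and the last pocket is empty. I'll lower it.

Emit:
apply_moves --rows '[0, 0.002, 0.05, 0, 0, 0, 0, 0.002, 0.1, 0, 0, 0, 0, 0.002, 0.135, 0, 0, 0, 0, 0.002, 0.157, 0, 0, 0, 0, 0.002, 0.172, 0, 0, 0, 0, 0.002, 0.182, 0, 0, 0, 0, 0.002, 0.187, 0, 0, 0, 0, 0.002, 0.19, 0, 0, 0, 0, 0.002, 0.191, 0, 0, 0, 0, 0.002, 0.191, 0, 0, 0]'

```text
t: 28.85
tool_pos: [0.6132, -0.1812, 0.1054]
tool_rot: [3.107, 0.46, 0.002]
contact_force: [-0.8, -0.1, -3.5]
opening: 0.0276
grip_force: 50.3
```

Emit:
apply_moves --rows '[0, 0, 0.001, 0, 0, 0, 0, 0, 0.002, 0, 0, 0, 0, 0, 0.003, 0, 0, 0, 0, 0, 0.004, 0, 0, 0, 0, 0, 0.004, 0, 0, 0]'

```text
t: 29.35
tool_pos: [0.6131, -0.1812, 0.1033]
tool_rot: [3.108, 0.46, 0.0]
contact_force: [-2.8, 1.9, 5.3]
opening: 0.0276
grip_force: 50.9
```

Touchdown. I'll release, rise, and move clear to the side.

Emit:
apply_moves --rows '[0, 0, 0, 0, 0, 0, 0, 0, 0, 0, 0, 0, 0, 0, 0, 0, 0, 0, 0, 0, 0, 0, 0, 0, 0, 0, 0, 0, 0, 0, 0, 0, 0, 0, 0, 0, 0, 0, -0.04, 0, 0, 0, 0, 0, -0.1, 0, 0, 0, 0, 0, -0.18, 0, 0, 0, 0, 0, -0.25, 0, 0, 0, 0, 0, -0.3, 0, 0, 0, 0, -0.4, -0.3, 0, 0, 0, 0, -0.4, -0.3, 0, 0, 0, 0, -0.4, -0.3, 0, 0, 0, 0, -0.4, -0.3, 0, 0, 0, 0, -0.4, -0.3, 0, 0, 0, 0, -0.4, -0.3, 0, 0, 0, 0, -0.4, -0.3, 0, 0, 0]' --grip 1

```text
t: 31.15
tool_pos: [0.5432, 0.0492, 0.2825]
tool_rot: [3.107, 0.463, 0.001]
contact_force: [-0.2, -0.6, -0.2]
opening: 0.0852
grip_force: 0.0
```

```bash
python3 - <<'E'
from h import *
import cv2
im,d=ctrl.get_image("top"); cv2.imwrite("pics/c3.png",cv2.resize(im[180:400,390:530],None,fx=2.7,fy=2.7,interpolation=cv2.INTER_CUBIC))
X=cloud(d); P=np.linspace([.406,-.2432],[.6123,-.1801],4); ax=(P[0]-P[3])/np.linalg.norm(P[0]-P[3]); ay=np.array([-ax[1],ax[0]])
for p,n,zb in zip(P,("sleeve","plug","yoke","pinion"),(.058,.06,.058,.078)):
    q=X[(np.linalg.norm(X[...,:2]-p,axis=-1)<.032)&(X[...,2]>zb)]; c=(q[:,:2].min(0)+q[:,:2].max(0))/2-p
    print(n,len(q),"offset along,across",np.round([c@ax,c@ay],4),"top",np.median(q[:,2]).round(4))
E
```

```text
sleeve 332 offset along,across [-0.0002  0.0021] top 0.066
plug 345 offset along,across [0.0008 0.0011] top 0.0666
yoke 225 offset along,across [0.0017 0.0013] top 0.0661
pinion 88 offset along,across [-0.0005  0.0012] top 0.0899
```

View pics/c3.png

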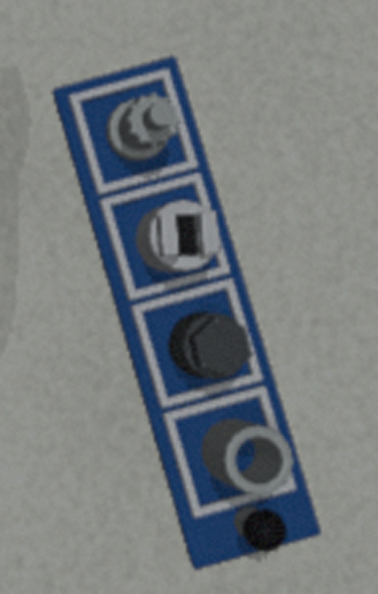

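All four parts stand in their pockets. From the post they are sleeve (258,458), plug (210,345), yoke (180,237) and pinion (150,120). They're within about 2 mm of the pocket centres, and their tops are at 66, 67, 66 and 90 mm, as they should be.

```bash
python3 -c "
from station import ctrl
print(ctrl.finish_job())"
```

```text
the job is handed in; nothing more can be done
None
```

I moved all four parts to the assembly rack in reverse order (sleeve, plug, yoke, pinion from the post); all stood upright within about 2 mm of pocket centre at the last look, and I handed the job in at about 31 s; no verdict came back.

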